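# Load core discs into the wells of a specimen block

### The job

First lift the cap off the well that it covers and set it upright in the round dish. Then slide the two concrete discs lying on the block's deck, without lifting them off it, so that each drops into a free well of its own and lies flat on the bottom. Leave the disc that is already in its well there, and do not disturb the brass weight, the jar and the brush.

Things in the scene. Friction and masses are not known exactly. Their poses are not given: they have to be found in the camera images.
- block: Fixed aluminium specimen block, 240 mm (its x) by 300 mm (its y) by 40 mm tall, its whole top a smooth level deck without a rim. Origin at the centre of its underside, z up; x points from the empty half of the deck, near the robot, to the row of three wells near its far edge. The row of wells runs along y.
- well0 (a point): Centre of the flat floor of the right (block y = -80 mm) well in the specimen block: a round blind bore 52 mm in diameter, 18 mm deep below the deck (so the deck is 18 mm above this point; a disc lying in the well has its top 2 mm below the deck). Each well is at block x = +75 mm. z up.
- well1 (a point): Centre of the flat floor of the middle (block y = 0) well in the specimen block: a round blind bore 52 mm in diameter, 18 mm deep below the deck (so the deck is 18 mm above this point; a disc lying in the well has its top 2 mm below the deck). Each well is at block x = +75 mm. z up.
- well2 (a point): Centre of the flat floor of the left (block y = +80 mm) well in the specimen block: a round blind bore 52 mm in diameter, 18 mm deep below the deck (so the deck is 18 mm above this point; a disc lying in the well has its top 2 mm below the deck). Each well is at block x = +75 mm. z up.
- disc_a: Concrete core disc, a plain grey upright cylinder 46 mm in diameter and 16 mm tall, mass about 65 g, lying flat on the empty half of the deck. Origin at the centre of its underside, z up. To be slid into a free well.
- disc_b: Concrete core disc, a plain grey upright cylinder 46 mm in diameter and 16 mm tall, mass about 65 g, the twin of disc_a, lying flat on the empty half of the deck. Origin at the centre of its underside, z up. To be slid into a free well.
- loaded: Concrete core disc, a plain grey upright cylinder 46 mm in diameter and 16 mm tall, mass about 65 g, already lying in an outer well (left or right, it varies) and to stay there. Origin at the centre of its underside.
- cap: Loose black plastic cap over the other outer well, 100 g. From below: a spigot 42 mm in diameter and 6 mm tall that hangs loosely in the well, a flange 64 mm in diameter and 8 mm thick (6 to 14 mm above the origin) that rests on the deck, and a cylindrical knob 22 mm in diameter and 28 mm tall (14 to 42 mm above the origin). Origin at the centre of the spigot's underside, z up.
- dish: Fixed round white ceramic dish on the table, the holder for the cap: outer diameter 88 mm, inner diameter 80 mm, 16 mm tall, floor 4 mm thick. Origin at the centre of its underside. It stands to the left or the right of the block.
- dish_floor (a point): Centre of the dish's inner floor, 4 mm above the table; the cap's spigot stands on it.
- weight: Bystander: loose brass calibration weight with a knob, 48 mm in diameter, 72 mm tall, 0.7 kg, standing on the table on the side of the block away from the dish. Origin at the centre of its underside.
- jar: Bystander: loose closed jar, 60 mm in diameter, 75 mm tall, standing on the table to the left of the block. Origin at the centre of its underside.
- brush: Bystander: loose hand brush, 160 mm long, lying on the table to the right of the block, along its own x. Origin on its underside near its middle.

How it is judged (in metres and radians):
On the way, in this order (a step that is already met when the one before it is completed fails the run):
1. the cap stands upright in the dish, before any of the two discs is in a well (horizontal distance between cap and dish_floor below 0.011 m and z of cap in the frame of dish_floor below 0.004 m and angle between cap's own z axis and vertical below 0.1 rad), for 0.2 s.
2. one of the two discs lies flat in a well ((((horizontal distance between disc_a and well0 below 0.006 m or horizontal distance between disc_a and well1 below 0.006 m or horizontal distance between disc_a and well2 below 0.006 m) and z of disc_a in the frame of block below 0.0255 m and angle between disc_a's own z axis and vertical below 0.1 rad) or ((horizontal distance between disc_b and well0 below 0.006 m or horizontal distance between disc_b and well1 below 0.006 m or horizontal distance between disc_b and well2 below 0.006 m) and z of disc_b in the frame of block below 0.0255 m and angle between disc_b's own z axis and vertical below 0.1 rad))), for 0.2 s.
At the end, for the whole second after the job is handed in: Each of the three discs lies flat (0.1 rad) in a well of its own, centred within 6 mm, under 3.5 mm off its floor; the cap stands upright (0.1 rad) on the dish floor, within 11 mm of its centre and 4 mm of its floor; the two slid discs and the cap are at rest (all of step 1 and (horizontal distance between disc_a and well0 below 0.006 m or horizontal distance between disc_a and well1 below 0.006 m or horizontal distance between disc_a and well2 below 0.006 m) and z of each of disc_a, disc_b, loaded in the frame of block below 0.0255 m and angle between each of disc_a, disc_b, loaded's own z axis and vertical below 0.1 rad and (horizontal distance between disc_b and well0 below 0.006 m or horizontal distance between disc_b and well1 below 0.006 m or horizontal distance between disc_b and well2 below 0.006 m) and (horizontal distance between loaded and well0 below 0.006 m or horizontal distance between loaded and well2 below 0.006 m) and linear speed of each of disc_a, disc_b, cap below 0.02 m/s); the robot touches nothing.
It fails at once if a loose disc is lifted more than 10 mm off the deck (z of any of disc_a, disc_b in the frame of block above 0.05 m).
It fails at once if the loaded disc is taken out of its well (distance of loaded from where it was at the start of the episode above 0.012 m).
It fails at once if the weight, the jar or the brush is moved by more than 25 mm (distance of any of weight, jar, brush from where it was at the start of the episode above 0.025 m).
It also fails if it takes over 67 s, if anything falls off the work surface, if the arm or the gripper's body presses on something with over 40 N, if the wrist force passes 120 N, or if a joint passes its speed limit or range.

### The arm

A 6-joint arm with a two-finger parallel gripper is mounted at the origin on the work surface. World frame = base frame: x ahead of the robot, y to its left, z up, the work surface at z = 0. Lengths are in m, angles in degrees, forces in N, time in s.
With the tool pointing down it reaches from about 0.25 to 0.725 m from the base axis. Payload 9.7 kg.
Tool frame: the origin (TCP) lies between the finger pads; the fingertips stand 19 mm ahead of it and the grasp point (between the pads) is the TCP; z points along the fingers, y is the line along which they close (so a half turn about z gives the same grasp; the last joint's range is limited). The gripper opens to 85 mm and grips with 20 to 120 N. Pads are 22 mm wide; open, the fingers measure 114 mm over their backs; the gripper's body (76 mm by 85 mm) begins 54 mm behind the grasp point. The pads swing forward as they close: fully open they stand 13 mm farther back than shut.
Start: joints at [-75.172, 4.979, 10.078, 95.1, 0, 90], TCP at [0.141, -0.532, 0.25] pointing down, gripper open.
Joint ranges: [-179.16, 179.16], [-48.56, 103.87], [-65.8, 70.77], [-126.05, 130.52], [-82.76, 87.17], [-180, 180]. Speed limits (degrees/s): [127.2, 127.2, 147.25, 180, 180, 180].

### API

Orientations are given as [roll, pitch, yaw] about the fixed x, y, z axes, in that order (R = Rz(yaw) Ry(pitch) Rx(roll)).
In Python, from workcell import bot gives the robot as it stands. The module is installed in compiled form; this text tells all that it offers.
- The arm moves only by the shell command python3 -m crank 'ROWS' [OPENING] [FORCE]. ROWS is JSON, a list that holds one entry, the list of rows, each a list of 6 numbers: the shift along the world's x, y, z as a fraction of full scale, then the turn, a rotation vector about the world's x, y, z as a fraction of full scale. In form: [[[x, y, z, wx, wy, wz], ...]]. A call has 1 to 20 rows; each row shifts and turns the commanded pose from where the row before left it; what a row does not reach is not made up. Full scale, the value 1, is 20 mm for a shift and 0.12 rad for a turn. A row lasts 1/12 s, in which the tool goes at most 41.7 mm and 7.16 degrees, less where a joint would pass 70% of its speed; a pose out of reach is approached as far as the arm can. A call with a number of a shift or a turn outside -1 to 1 is refused whole. A call with a gripper value outside its range is refused whole. OPENING is the opening, from 0 (shut) to 1 (fully open), set as the call begins (- or left out, the last holds). The fingers move at their own pace and stop on an object; FORCE is the grip in N (left out, the last holds). Time passes only in rows, so rows that do not move let the fingers close. It gives the time, the measured TCP pose, the force, the opening and the grip force at its end, in the units of the state.
- bot.get_obs(): the state, without advancing time (a new reading comes with each control period).
- bot.camera(name): name is "side" or "top" or "wrist"; returns the picture (384x512x3 uint8, red, green, blue); there is no depth.
- bot.camera_model(name): a dict with "vertical_fov" (degrees; the focal length in pixels is half the picture's height over the tangent of half this angle, whatever the lens; pixels are square), "cx", "cy" (the principal point, pixels), "R" (3x3) and "t" (3): a world point X has camera coordinates R X + t. Camera axes: x right, y down, z forward; pixel columns grow to the right and rows downward; lengths in m; the calibration is good to about 2 mm. A picture is of the moment at which its call begins: read the wrist's pose just before it. camera_model takes no time and is no camera call; for the wrist camera it gives the pose at the moment of the call.
- bot.job_done(): hands the job in; it is judged then, once.
The state is a dict: "time": time; "q": joint angles; "qd": joint speeds; "joint_efforts": joint torques, N m; "ee_pos": TCP position; "tcp_rot": TCP orientation; "wrist_force": force on the tool from outside, world axes, zero at the start; "torque": the same for the moment, N m; "opening": finger opening in m; "grasp_force": force on a finger pad.
Only numpy, scipy, OpenCV 4.12 (cv2) and the standard library are available. Lean on these libraries where they do the work, as an engineer would, in place of code of your own. Each camera call takes 0.05 s, during which the arm holds its last target. There are 200 camera calls.

## Working session

There is one attempt and no reset: what is moved stays moved. The work goes in short steps, Python scripts to look and compute and a shell command to move; the robot and the scene stay as the last step left them, time stands still between calls to the robot, and variables do not carry over. Pictures are saved under pics/ and viewed, at most 10 in all, crops included, and the job is handed in when it is done.

```bash
mkdir -p pics; cat > look.py <<'E'
from workcell import bot
import cv2,numpy as np,sys,json
o=bot.get_obs(); print({k:np.round(o[k],3).tolist() for k in("time","ee_pos","tcp_rot","opening")})
for n in sys.argv[2:]:
    m=bot.camera_model(n); im=bot.camera(n)
    cv2.imwrite(f"pics/{sys.argv[1]}_{n}.png",im[:,:,::-1])
    json.dump({k:np.array(v).tolist() for k,v in m.items()},open(f"pics/{sys.argv[1]}_{n}.json","w"))
    print(n,{k:np.round(v,3).tolist() for k,v in m.items()})
E
cat > px.py <<'E'
import numpy as np,json
def ray(tag,u,v,z):
    m=json.load(open(f"pics/{tag}.json"));R=np.array(m["R"]);t=np.array(m["t"])
    f=192/np.tan(np.radians(m["vertical_fov"]/2))
    d=R.T@np.array([(u-m["cx"])/f,(v-m["cy"])/f,1]);c=-R.T@t
    return (c+d*(z-c[2])/d[2]).round(4)
def proj(tag,X):
    m=json.load(open(f"pics/{tag}.json"));R=np.array(m["R"]);t=np.array(m["t"])
    f=192/np.tan(np.radians(m["vertical_fov"]/2)); p=R@np.array(X)+t
    return np.array([m["cx"]+f*p[0]/p[2],m["cy"]+f*p[1]/p[2]]).round(1)
E
python3 look.py a top side
```

```text
{'time': 0.0, 'ee_pos': [0.141, -0.531, 0.25], 'tcp_rot': [-179.923, 0.003, 14.827], 'opening': 0.085}
top {'vertical_fov': 42.646, 'cx': 258.726, 'cy': 193.343, 'R': [[0.001, -0.999, 0.033], [-0.99, -0.006, -0.142], [0.142, -0.032, -0.989]], 't': [-0.026, 0.556, 1.179]}
side {'vertical_fov': 47.074, 'cx': 254.756, 'cy': 184.283, 'R': [[0.99, -0.139, -0.011], [-0.103, -0.676, -0.73], [0.094, 0.724, -0.684]], 't': [-0.553, 0.096, 1.087]}
```

View pics/a_top.png

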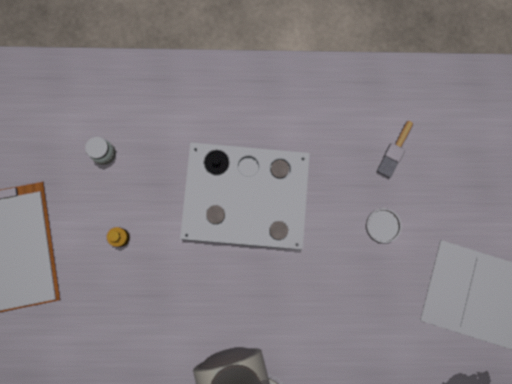

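View pics/a_side.png

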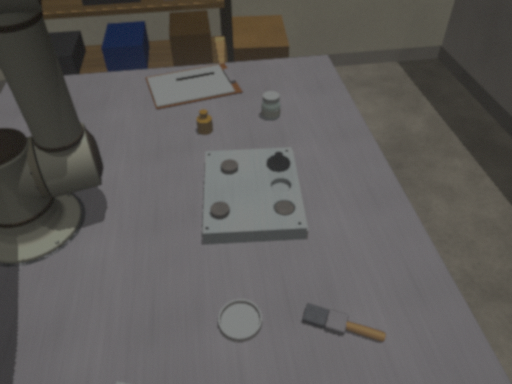

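Top view: the cap is at about (216,162), the free middle well at (249,167) and the loaded right well at (280,169). The discs are at (216,215) and (279,231). The dish is at (383,226), with the weight and jar on the left and the brush on the right.

```bash
python3 - <<'E'
from px import *
import cv2
for n,u,v,z in [("cap knob",216,162,.076),("cap flange",216.5,162,.048),("well1",249,167,.04),("well0",280,169,.038),("discL",216,215,.056),("discR",279,231,.056),("dish",383,226,.016),("screwUL",195,149,.04),("UR",303,158,.04),("LL",186,235,.04),("LR",297,244,.04),("weight",114,237,.07),("jar",97,148,.075),("brush",387,166,.02)]:
    print(n,ray("a_top",u,v,z))
for n,u,v,z in [("well1",281,186,.04),("well0",284,207,.038),("discL",229,165,.056),("discR",219,209,.056),("dish",240,319,.016),("flange",278,163,.048)]:
    print("side",n,ray("a_side",u,v,z))
E
```

```text
cap knob [0.6266 0.0808 0.076 ]
cap flange [0.6325 0.0811 0.048 ]
well1 [6.221e-01 5.000e-04 4.000e-02]
well0 [ 0.618  -0.0771  0.038 ]
discL [0.4999 0.0801 0.056 ]
discR [ 0.4617 -0.0726  0.056 ]
dish [ 0.4779 -0.3386  0.016 ]
screwUL [0.6668 0.1356 0.04  ]
UR [ 0.6461 -0.135   0.04  ]
LL [0.4523 0.1533 0.04  ]
LR [ 0.4311 -0.1177  0.04  ]
weight [0.4453 0.3191 0.07  ]
jar [0.659  0.3676 0.075 ]
brush [ 0.6314 -0.3531  0.02  ]
side well1 [ 0.6254 -0.0035  0.04  ]
side well0 [ 0.6196 -0.0752  0.038 ]
side discL [0.5021 0.0791 0.056 ]
side discR [ 0.4634 -0.0757  0.056 ]
side dish [ 0.4809 -0.3435  0.016 ]
side flange [0.632  0.0768 0.048 ]
```

```bash
python3 -m crank '[[[0.7,0.95,0,0,0,-0.14],[0.7,0.95,0,0,0,-0.14],[0.7,0.95,0,0,0,-0.14],[0.7,0.95,0,0,0,-0.14],[0.7,0.95,0,0,0,-0.14],[0.7,0.95,0,0,0,-0.14],[0.7,0.95,0,0,0,-0.14],[0.7,0.95,0,0,0,-0.14],[0.7,0.95,0,0,0,-0.14],[0.7,0.95,0,0,0,-0.14],[0.7,0.95,0,0,0,-0.14],[0.7,0.95,0,0,0,-0.14],[0.7,0.95,0,0,0,-0.14],[0.7,0.95,0,0,0,-0.14],[0.7,0.95,0,0,0,-0.14],[0.7,0.95,0,0,0,-0.14],[0.7,0.95,0,0,0,-0.14],[0.7,0.95,0,0,0,-0.14],[0.7,0.95,0,0,0,-0.14],[0.7,0.95,0,0,0,-0.14]]]' 1
python3 -m crank '[[[0.7,0.95,0,0,0,0],[0.7,0.95,0,0,0,0],[0.7,0.95,0,0,0,0],[0.7,0.95,0,0,0,0],[0.7,0.95,0,0,0,0],[0.7,0.95,0,0,0,0],[0.7,0.95,0,0,0,0],[0.7,0.95,0,0,0,0],[0.7,0.95,0,0,0,0],[0.7,0.95,0,0,0,0],[0,0,0,0,0,0],[0,0,0,0,0,0]]]'
python3 look.py b wrist
```

```text
time: 1.77
ee_pos: [0.4212, -0.1506, 0.2501]
tcp_rot: [-180.0, 0.0, -4.5]
wrist_force: [-0.3, -0.3, 0.2]
opening: 0.0855
grasp_force: 0.0
time: 2.77
ee_pos: [0.5591, -0.0018, 0.2494]
tcp_rot: [-178.3, 0.1, -0.9]
wrist_force: [-0.2, -0.3, 0.4]
opening: 0.0854
grasp_force: 0.0
{'time': 2.767, 'ee_pos': [0.559, -0.002, 0.249], 'tcp_rot': [-178.3, 0.108, -0.939], 'opening': 0.085}
wrist {'vertical_fov': 67.073, 'cx': 255.701, 'cy': 190.71, 'R': [[-0.017, -0.999, -0.03], [-0.947, 0.007, 0.322], [-0.322, 0.034, -0.946]], 't': [0.015, 0.488, 0.561]}
```

View pics/b_wrist.png

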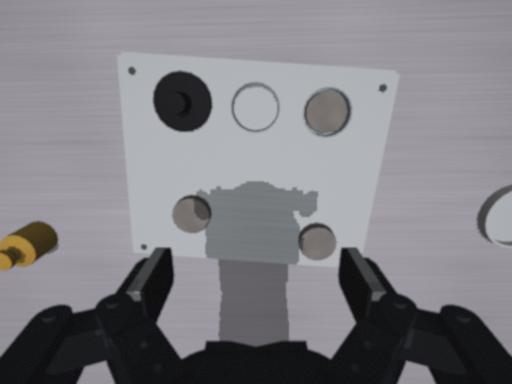

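Wrist view: the cap is at (182,101), the empty middle well at (255,107) and the loaded well at (327,112). The discs are at (192,214) and (318,242). The arm stopped short in y and picked up a roll, so I'll check the joints.

```bash
python3 - <<'E'
from px import *
from workcell import bot
o=bot.get_obs(); print(np.round(o["q"],2),np.round(o["qd"],2),o["time"])
for n,u,v,z in [("flange",182.5,101,.048),("knobtop",179,104,.076),("well1",255,107,.04),("well0",327,112,.04),("discL",192,214.5,.056),("discR",318,242.5,.056),("screwUL",131.5,70.5,.04),("UR",382.5,88,.04),("LL",143.5,247,.04)]:
    print(n,ray("b_wrist",u,v,z))
E
python3 -m crank '[[[0,0.2,0,0,0,0],[0,0,0,0,0,0]]]'; python3 -c "
from workcell import bot;print(bot.get_obs()['q'])"
```

```text
[ -1.03   6.26  11.39  95.22   1.7  179.94] [-0.54 -1.14 -0.46  0.11  0.04  0.02] 2.8167
flange [0.635  0.0818 0.048 ]
knobtop [0.6329 0.0779 0.076 ]
well1 [0.6271 0.0036 0.04  ]
well0 [ 0.6206 -0.076   0.04  ]
discL [0.5049 0.081  0.056 ]
discR [ 0.467  -0.0713  0.056 ]
screwUL [0.6671 0.1363 0.04  ]
UR [ 0.6446 -0.1336  0.04  ]
LL [0.4517 0.1541 0.04  ]
time: 2.98
ee_pos: [0.5586, -0.0001, 0.2505]
tcp_rot: [-178.2, 0.0, -0.8]
wrist_force: [0.2, -0.2, 0.3]
opening: 0.0854
grasp_force: 0.0
[ -0.87195973   6.16931568  11.37415065  95.20866163   1.79955296
 179.94411316]
```

Joint 6 is at its limit, because tool yaw = q1 − q6 + 180. I'll use yaw ≈ 85.5° instead, with the fingers closing along block x.

```bash
python3 -m crank '[[[0.28,0.31,-0.3,-0.26,0,0.8],[0.28,0.31,-0.4,0,0,0.98],[0.28,0.31,-0.4,0,0,0.98],[0.28,0.31,-0.4,0,0,0.98],[0.28,0.31,-0.4,0,0,0.98],[0.28,0.31,-0.4,0,0,0.98],[0.28,0.31,-0.4,0,0,0.98],[0.28,0.31,-0.4,0,0,0.98],[0.28,0.31,-0.4,0,0,0.98],[0.28,0.31,-0.4,0,0,0.98],[0.28,0.31,-0.4,0,0,0.98],[0.28,0.31,-0.4,0,0,0.98],[0.28,0.31,-0.4,0,0,0.98],[0,0,0,0,0,0],[0,0,0,0,0,0]]]'
python3 look.py c wrist
```

```text
time: 4.23
ee_pos: [0.6314, 0.0804, 0.1481]
tcp_rot: [-179.9, 0.1, 85.4]
wrist_force: [-0.1, -0.2, -0.0]
opening: 0.0854
grasp_force: 0.0
{'time': 4.233, 'ee_pos': [0.631, 0.08, 0.148], 'tcp_rot': [-179.944, 0.09, 85.355], 'opening': 0.085}
wrist {'vertical_fov': 67.073, 'cx': 255.701, 'cy': 190.71, 'R': [[0.997, -0.082, -0.001], [-0.077, -0.944, 0.322], [-0.027, -0.321, -0.947]], 't': [-0.623, 0.115, 0.328]}
```

View pics/c_wrist.png

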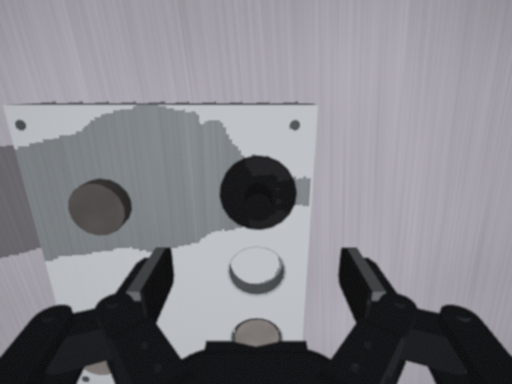

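The cap flange is at about (258,192), its knob top at (259,201), well1's rim at (256,270) and disc L's top at (100,208). The screws are at (20.5,125) and (294.5,125.5).

```bash
python3 - <<'E'
from px import *
for n,u,v,z in [("flange",258,192,.048),("knobtop",259,202,.076),("well1",256.5,268,.04),("discL",100,208,.056),("screwLL",20.5,125,.04),("screwUL",294.5,125.5,.04)]:
    print(n,ray("c_wrist",u,v,z))
for X in [(.6304,.083,.04),(.6238,.0033,.04),(.6173,-.0764,.04),(.502,.08,.056)]: print(X,proj("c_wrist",X))
E
```

```text
flange [0.6343 0.085  0.048 ]
knobtop [0.635  0.0869 0.076 ]
well1 [0.6269 0.0077 0.04  ]
discL [0.5065 0.0845 0.056 ]
screwLL [0.4521 0.1531 0.04  ]
screwUL [0.6672 0.1351 0.04  ]
(0.6304, 0.083, 0.04) [253.5 191.5]
(0.6238, 0.0033, 0.04) [253.6 272.2]
(0.6173, -0.0764, 0.04) [253.8 339. ]
(0.502, 0.08, 0.056) [ 96.  213.6]
```

```bash
python3 -m crank '[[[0.1,0.15,-0.65,0,0,0],[0,0,-0.65,0,0,0],[0,0,-0.65,0,0,0],[0,0,-0.65,0,0,0],[0,0,-0.65,0,0,0],[0,0,-0.65,0,0,0],[0,0,0,0,0,0]]]'
python3 -m crank '[[[0,0,0,0,0,0],[0,0,0,0,0,0],[0,0,0,0,0,0],[0,0,0,0,0,0],[0,0,0,0,0,0],[0,0,0,0,0,0],[0,0,0,0,0,0],[0,0,0,0,0,0]]]' 0 40
```

```text
time: 4.87
ee_pos: [0.6322, 0.0833, 0.0663]
tcp_rot: [-179.7, 0.1, 85.5]
wrist_force: [-0.1, 0.0, 0.2]
opening: 0.0852
grasp_force: 0.0
time: 5.53
ee_pos: [0.6343, 0.0837, 0.0711]
tcp_rot: [179.9, 0.1, 85.6]
wrist_force: [-0.2, -0.1, 5.9]
opening: 0.0207
grasp_force: 39.3
```

```bash
python3 -m crank '[[[0,0,0.3,0,0,0],[0,0,0.7,0,0,0],[0,0,1,0,0,0],[0,0,1,0,0,0],[-0.2,-0.5,1,0,0,0],[-0.35,-0.95,0,0,0,0],[-0.35,-0.95,0,0,0,0],[-0.35,-0.95,0,0,0,0],[-0.35,-0.95,0,0,0,0],[-0.35,-0.95,0,0,0,0],[-0.35,-0.95,0,0,0,0],[-0.35,-0.95,0,0,0,0],[-0.35,-0.95,0,0,0,0],[-0.35,-0.95,0,0,0,0],[-0.35,-0.95,0,0,0,0],[-0.35,-0.95,0,0,0,0],[-0.35,-0.95,0,0,0,0],[-0.35,-0.95,0,0,0,0],[-0.35,-0.95,0,0,0,0],[-0.35,-0.95,0,0,0,0]]]'
python3 -m crank '[[[-0.35,-0.95,0,0,0,0],[-0.35,-0.95,0,0,0,0],[-0.35,-0.95,0,0,0,0],[-0.35,-0.95,0,0,0,0],[-0.35,-0.9,0,0,0,0],[-0.3,-0.9,0,0,0,0],[0,0,0,0,0,0],[0,0,0,0,0,0],[0,0,0,0,0,0]]]'
python3 look.py d wrist side
```

```text
time: 7.2
ee_pos: [0.5242, -0.2122, 0.1503]
tcp_rot: [-180.0, 0.1, 85.6]
wrist_force: [0.4, -0.7, -1.3]
opening: 0.0206
grasp_force: 39.3
time: 7.95
ee_pos: [0.4839, -0.3229, 0.1502]
tcp_rot: [-180.0, 0.0, 85.6]
wrist_force: [0.2, 0.3, -0.9]
opening: 0.0204
grasp_force: 39.3
{'time': 7.95, 'ee_pos': [0.484, -0.323, 0.15], 'tcp_rot': [-179.969, 0.043, 85.552], 'opening': 0.02}
wrist {'vertical_fov': 67.073, 'cx': 255.701, 'cy': 190.71, 'R': [[0.997, -0.078, -0.001], [-0.074, -0.944, 0.321], [-0.026, -0.32, -0.947]], 't': [-0.508, -0.28, 0.196]}
side {'vertical_fov': 47.074, 'cx': 254.756, 'cy': 184.283, 'R': [[0.99, -0.139, -0.011], [-0.103, -0.676, -0.73], [0.094, 0.724, -0.684]], 't': [-0.553, 0.096, 1.087]}
```

View pics/d_wrist.png

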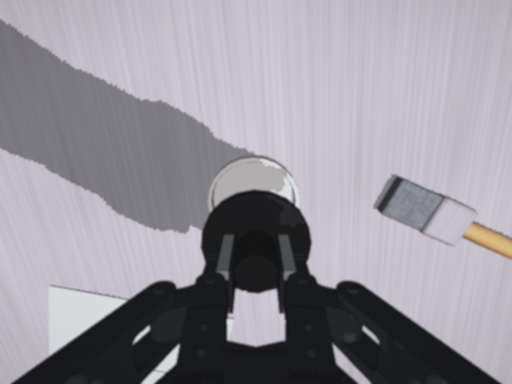

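The cap is held upright. The dish rim's left edge is near column 208, its right edge near 299 and its top at row 156. I'll solve for the dish centre.

```bash
python3 - <<'E'
from px import *
from scipy.optimize import least_squares
import cv2
a=np.linspace(0,2*np.pi,181)
def ext(p):
    P=np.array([proj("d_wrist",(p[0]+.044*np.cos(t),p[1]+.044*np.sin(t),.016)) for t in a]); return P
r=least_squares(lambda p:(lambda P:[P[:,0].min()-208.5,P[:,0].max()-299,P[:,1].min()-156])(ext(p)),[.48,-.34],diff_step=1e-2)
print(r.x,r.fun)
im=cv2.imread("pics/d_side.png")
cv2.imwrite("pics/d_crop.png",cv2.resize(im[220:360,150:350],None,fx=4,fy=4,interpolation=cv2.INTER_CUBIC))
g=cv2.imread("pics/a_top.png")[195:255,350:415]
m=cv2.inRange(g,(185,185,185),(255,255,255)); n,l,s,c=cv2.connectedComponentsWithStats(m)
i=1+s[1:,4].argmax(); print(s[i],c[i]+[350,195],ray("a_top",*(c[i]+[350,195]),.012))
E
```

```text
[ 0.48144297 -0.33917135] [-0.9  0.9  0.1]Traceback (most recent call last):
  File "<stdin>", line 13, in <module>
ValueError: attempt to get argmax of an empty sequence
```

View pics/d_crop.png

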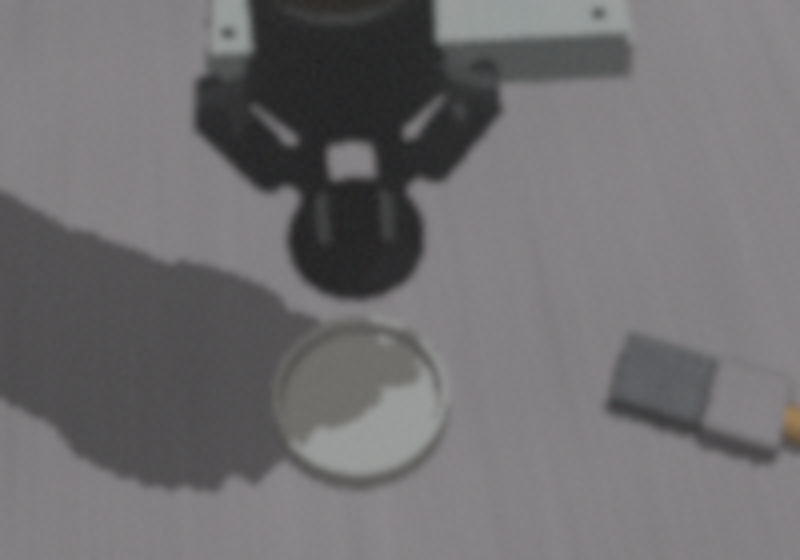

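```bash
python3 -m crank '[[[-0.15,-0.85,0,0,0,0],[0,0,-0.5,0,0,0],[0,0,-0.8,0,0,0],[0,0,-0.8,0,0,0],[0,0,-0.8,0,0,0],[0,0,-0.8,0,0,0],[0,0,-0.6,0,0,0],[0,0,-0.4,0,0,0],[0,0,-0.3,0,0,0],[0,0,-0.2,0,0,0],[0,0,-0.2,0,0,0],[0,0,0,0,0,0],[0,0,0,0,0,0]]]'
python3 look.py e wrist
```

```text
time: 9.13
ee_pos: [0.481, -0.3405, 0.0427]
tcp_rot: [180.0, 0.1, 85.6]
wrist_force: [-0.5, 0.1, -0.1]
opening: 0.0207
grasp_force: 39.3
{'time': 9.133, 'ee_pos': [0.481, -0.341, 0.043], 'tcp_rot': [179.986, 0.087, 85.556], 'opening': 0.021}
wrist {'vertical_fov': 67.073, 'cx': 255.701, 'cy': 190.71, 'R': [[0.997, -0.078, 0.0], [-0.074, -0.944, 0.322], [-0.025, -0.321, -0.947]], 't': [-0.507, -0.262, 0.087]}
```

View pics/e_wrist.png

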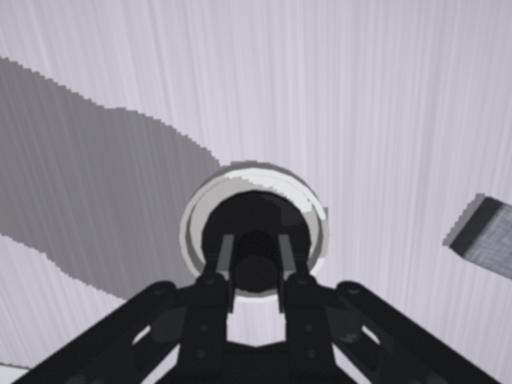

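The cap (columns 201–311) is centred inside the dish rim (180–328). I'll set it down, release and rise.

```bash
python3 -m crank '[[[0,0,-0.1,0,0,0],[0,0,0,0,0,0],[0,0,0,0,0,0]]]'
python3 -m crank '[[[0,0,0,0,0,0],[0,0,0,0,0,0],[0,0,0,0,0,0],[0,0,0,0,0,0],[0,0,0,0,0,0],[0,0,0.3,0,0,0],[0,0,0.7,0,0,0],[0,0,1,0,0,0],[0,0,1,0,0,0],[0,0,1,0,0,0],[0,0,0.5,0,0,0],[0,0,0,0,0,0]]]' 1
python3 look.py f wrist side
```

```text
time: 9.43
ee_pos: [0.4813, -0.3408, 0.0411]
tcp_rot: [179.9, 0.1, 85.6]
wrist_force: [0.0, -0.5, 3.1]
opening: 0.0207
grasp_force: 39.5
time: 10.43
ee_pos: [0.4818, -0.3411, 0.1332]
tcp_rot: [179.8, 0.2, 85.6]
wrist_force: [0.5, -1.4, 0.1]
opening: 0.0853
grasp_force: 0.0
{'time': 10.433, 'ee_pos': [0.482, -0.341, 0.133], 'tcp_rot': [179.802, 0.195, 85.56], 'opening': 0.085}
wrist {'vertical_fov': 67.073, 'cx': 255.701, 'cy': 190.71, 'R': [[0.997, -0.078, 0.003], [-0.075, -0.943, 0.324], [-0.022, -0.323, -0.946]], 't': [-0.508, -0.291, 0.171]}
side {'vertical_fov': 47.074, 'cx': 254.756, 'cy': 184.283, 'R': [[0.99, -0.139, -0.011], [-0.103, -0.676, -0.73], [0.094, 0.724, -0.684]], 't': [-0.553, 0.096, 1.087]}
```

```bash
python3 - <<'E'
import cv2,numpy as np
w=cv2.imread("pics/f_wrist.png"); s=cv2.imread("pics/f_side.png")
cv2.imwrite("pics/f_both.png",np.hstack([w[100:384,100:420],cv2.resize(s[265:365,180:310],None,fx=2.84,fy=2.84)]))
E
```

```text
(no output)
```

View pics/f_both.png

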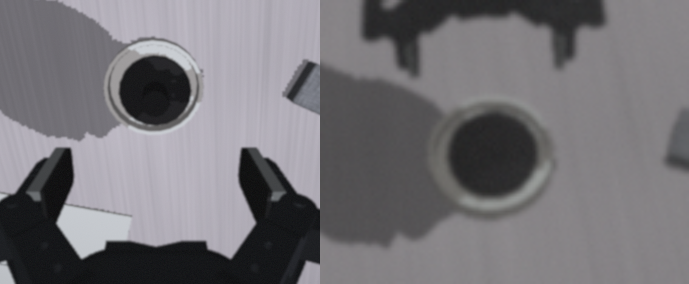

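The cap stands flat and centred in the dish. Next I'll go above the block for an accurate fit of the wells and discs.

```bash
python3 -m crank '[[[0.2,0.93,0.31,0,0,0],[0.2,0.93,0.31,0,0,0],[0.2,0.93,0.31,0,0,0],[0.2,0.93,0.31,0,0,0],[0.2,0.93,0.31,0,0,0],[0.2,0.93,0.31,0,0,0],[0.2,0.93,0.31,0,0,0],[0.2,0.93,0.31,0,0,0],[0.2,0.93,0.31,0,0,0],[0.2,0.93,0.31,0,0,0],[0.2,0.93,0.31,0,0,0],[0.2,0.93,0.31,0,0,0],[0.2,0.93,0.31,0,0,0],[0.2,0.93,0.31,0,0,0],[0.2,0.93,0.31,0,0,0],[0.2,0.93,0.31,0,0,0],[0.2,0.93,0.31,0,0,0],[0.2,0.93,0.31,0,0,0],[0,0,0,0,0,0],[0,0,0,0,0,0]]]'
python3 -m crank '[[[0,0,0,0,0,0],[0,0,0,0,0,0]]]' >/dev/null
python3 look.py g wrist
```

```text
time: 12.2
ee_pos: [0.5528, -0.0049, 0.2405]
tcp_rot: [-179.9, 0.1, 85.7]
wrist_force: [-0.7, -0.8, -0.0]
opening: 0.0855
grasp_force: 0.0
{'time': 12.367, 'ee_pos': [0.552, -0.006, 0.241], 'tcp_rot': [-179.905, 0.088, 85.52], 'opening': 0.086}
wrist {'vertical_fov': 67.073, 'cx': 255.701, 'cy': 190.71, 'R': [[0.997, -0.079, -0.002], [-0.074, -0.944, 0.322], [-0.027, -0.321, -0.947]], 't': [-0.552, -0.005, 0.385]}
```

View pics/g_wrist.png

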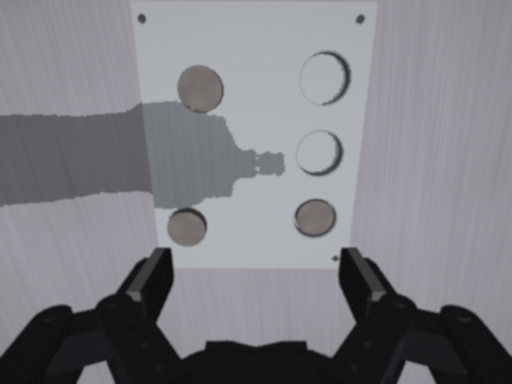

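Well rims are near columns 300–351 (rows 51–105), 295–344 (129–175) and 294–336 (197–237). Disc L's top is at 177–224 and disc R's at 167–208.

```bash
cat > fit.py <<'E'
from px import *
from scipy.optimize import least_squares
a=np.linspace(0,2*np.pi,121)
def fit(tag,box,r,z,p0):
    f=lambda p:(lambda P:np.r_[P.min(0),P.max(0)]-box)(np.array([proj(tag,(p[0]+r*np.cos(t),p[1]+r*np.sin(t),z)) for t in a]))
    s=least_squares(f,p0,diff_step=1e-2); return s.x.round(4),s.fun.round(1)
E
python3 - <<'E'
from fit import *
for n,b,r,z,p in [("w2",(300,51,351,105),.026,.04,(.63,.08)),("w1",(295,129.5,344,175),.026,.04,(.624,.003)),("w0",(294,197.5,336,237),.026,.04,(.617,-.076)),
 ("discL",(177,65,224,112),.023,.056,(.5,.08)),("discR",(167,208,207,246),.023,.056,(.465,-.072))]: print(n,fit("g_wrist",b,r,z,p))
for n,u,v in [("LL",142,19),("UL",360,19),("UR",335.5,258.5)]: print(n,ray("g_wrist",u,v,.04))
E
```

```text
w2 (array([0.6333, 0.0833]), array([ 0.6,  0.4, -0.6, -0.4]))
w1 (array([0.6264, 0.005 ]), array([ 1.5,  0.2, -1.5,  0. ]))
w0 (array([ 0.6203, -0.0751]), array([-0.3,  0.3,  0.3, -0.2]))
discL (array([0.5043, 0.083 ]), array([ 0.6, -0.6, -0.6,  0.7]))
discR (array([ 0.4669, -0.0682]), array([ 0.4,  1.2, -0.4, -1.4]))
LL [0.4529 0.1528 0.04  ]
UL [0.6674 0.1358 0.04  ]
UR [ 0.6459 -0.1344  0.04  ]
```

```bash
python3 -m crank '[[[-0.35,0.63,-0.6,0,0,0],[-0.35,0.63,-0.6,0,0,0],[-0.35,0.63,-0.6,0,0,0],[-0.35,0.63,-0.6,0,0,0],[-0.35,0.63,-0.6,0,0,0],[-0.35,0.63,-0.6,0,0,0],[-0.33,0.65,-0.6,0,0,0],[0,0,-0.9,0,0,0],[0,0,-0.9,0,0,0],[0,0,-0.9,0,0,0],[0,0,-0.8,0,0,0],[0,0,-0.6,0,0,0],[0,0,-0.4,0,0,0],[0,0,-0.3,0,0,0],[0,0,0,0,0,0],[0,0,0,0,0,0],[0,0,0,0,0,0]]]'
python3 -m crank '[[[0,0,0,0,0,0],[0,0,0,0,0,0],[0,0,0,0,0,0],[0,0,0,0,0,0],[0,0,0,0,0,0],[0,0,0,0,0,0],[0,0,0,0,0,0]]]' 0 30
```

```text
time: 13.83
ee_pos: [0.5048, 0.083, 0.0627]
tcp_rot: [179.9, 0.1, 85.6]
wrist_force: [0.7, 0.8, 0.5]
opening: 0.0855
grasp_force: 0.0
time: 14.42
ee_pos: [0.5045, 0.0831, 0.0625]
tcp_rot: [180.0, 0.1, 85.6]
wrist_force: [-1.1, -0.0, 6.6]
opening: 0.0446
grasp_force: 30.5
```

```bash
python3 -m crank '[[[0.3,0,0,0,0,0],[0.5,0,0,0,0,0],[0.5,0,0,0,0,0],[0.5,0,0,0,0,0],[0.5,0,0,0,0,0],[0.5,0,0,0,0,0],[0.5,0,0,0,0,0],[0.5,0,0,0,0,0],[0.5,0,0,0,0,0],[0.5,0,0,0,0,0],[0.5,0,0,0,0,0],[0.5,0,0,0,0,0],[0.4,0.03,0,0,0,0],[0.24,0,0,0,0,0],[0,0,0,0,0,0],[0,0,0,0,0,0],[0,0,0,0,0,0]]]'
python3 look.py h wrist
```

```text
time: 15.83
ee_pos: [0.6326, 0.0835, 0.0614]
tcp_rot: [-179.9, 0.1, 85.6]
wrist_force: [0.1, -0.2, -1.0]
opening: 0.0443
grasp_force: 30.7
{'time': 15.833, 'ee_pos': [0.633, 0.084, 0.061], 'tcp_rot': [-179.943, 0.085, 85.561], 'opening': 0.044}
wrist {'vertical_fov': 67.073, 'cx': 255.701, 'cy': 190.71, 'R': [[0.997, -0.078, -0.001], [-0.074, -0.944, 0.322], [-0.026, -0.321, -0.947]], 't': [-0.625, 0.144, 0.246]}
```

View pics/h_wrist.png

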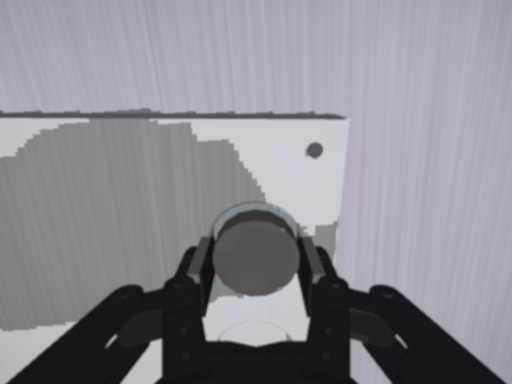

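Disc L sits over well2, with its top spanning columns 213–299 and the rim's top edge near row 202. I'll check the centring numerically.

```bash
python3 - <<'E'
from fit import *
for c in [(.6333,.084),(.6326,.0835)]:
    P=np.array([proj("h_wrist",(c[0]+.026*np.cos(t),c[1]+.026*np.sin(t),.04)) for t in a]);print("rim",c,P.min(0),P.max(0))
for z in(.056,.058):
  P=np.array([proj("h_wrist",(.6326+.023*np.cos(t),.0835+.023*np.sin(t),z)) for t in a]);print("disc",z,P.min(0),P.max(0))
E
```

```text
rim (0.6333, 0.084) [209.7 201.7] [301.4 283.2]
rim (0.6326, 0.0835) [208.6 202.6] [300.2 283.9]
disc 0.056 [209.6 220.1] [298.8 297.8]
disc 0.058 [209.  221.8] [299.4 300.3]
```

```bash
python3 -m crank '[[[0,0,0,0,0,0],[0,0,0,0,0,0],[0,0,0,0,0,0],[0,0,0,0,0,0],[0,0,0,0,0,0],[0,0,0.5,0,0,0],[0,0,0.9,0,0,0],[0,0,1,0,0,0],[0,0,1,0,0,0],[0,0,1,0,0,0],[0,0,0.6,0,0,0],[0,0,0,0,0,0],[0,0,0,0,0,0],[0,0,0,0,0,0]]]' 1
python3 look.py i wrist
python3 - <<'E'
from fit import *
import cv2
for z in(.038,.056):
    P=np.array([proj("i_wrist",(.6333+.023*np.cos(t),.084+.023*np.sin(t),z)) for t in a]);print("pred",z,P.min(0),P.max(0))
im=cv2.imread("pics/i_wrist.png"); h=cv2.cvtColor(im,cv2.COLOR_BGR2HSV)
p=proj("i_wrist",(.6333,.084,.04)).astype(int); print(p,im[p[1],p[0]])
m=(np.abs(im.astype(int)-im[p[1],p[0]]).max(2)<22).astype(np.uint8)
n,l,s,c=cv2.connectedComponentsWithStats(cv2.medianBlur(m,5)); k=l[p[1],p[0]]; print(s[k],c[k])
for r in range(p[1]-40,p[1]+41,4): print(im[r,p[0]].tolist(),end=" ")
print()
for q in range(p[0]-44,p[0]+45,4): print(im[p[1],q].tolist(),end=" ")
E
```

```text
time: 17.05
ee_pos: [0.6327, 0.0836, 0.1606]
tcp_rot: [-179.9, 0.1, 85.6]
wrist_force: [-0.1, -0.9, -0.6]
opening: 0.0853
grasp_force: 0.0
{'time': 17.05, 'ee_pos': [0.633, 0.084, 0.161], 'tcp_rot': [-179.906, 0.093, 85.56], 'opening': 0.085}
wrist {'vertical_fov': 67.073, 'cx': 255.701, 'cy': 190.71, 'R': [[0.997, -0.078, -0.002], [-0.073, -0.944, 0.322], [-0.027, -0.321, -0.947]], 't': [-0.625, 0.111, 0.34]}
pred 0.038 [230.  163.4] [281.3 212.1]
pred 0.056 [228.2 168.6] [283.  220.2]
[255 189] [71 72 74]
[ 226  162   59   53 2021] [254.90153389 186.95942603]
[185, 180, 177] [185, 181, 178] [186, 181, 177] [114, 112, 108] [98, 99, 105] [73, 74, 78] [72, 73, 77] [73, 74, 78] [72, 73, 77] [71, 72, 76] [71, 72, 74] [71, 73, 76] [77, 78, 82] [76, 76, 80] [115, 117, 123] [114, 116, 122] [82, 81, 81] [153, 148, 143] [185, 180, 176] [185, 180, 177] [185, 179, 176] 
[131, 128, 122] [130, 126, 121] [127, 123, 118] [126, 123, 118] [73, 71, 69] [92, 92, 90] [70, 71, 75] [69, 71, 74] [68, 71, 74] [71, 73, 76] [71, 72, 76] [71, 72, 74] [71, 72, 76] [70, 72, 75] [71, 72, 75] [80, 82, 86] [74, 76, 79] [75, 77, 80] [73, 71, 68] [125, 121, 117] [125, 120, 116] [127, 123, 119] [129, 125, 120]
```

Disc L is in well2: its rows and columns match the model for its top 2 mm below the deck. Now for disc R.

```bash
python3 -m crank '[[[-0.83,-0.76,0,0,0,0],[-0.83,-0.76,0,0,0,0],[-0.83,-0.76,0,0,0,0],[-0.83,-0.76,0,0,0,0],[-0.83,-0.76,0,0,0,0],[-0.83,-0.76,0,0,0,0],[-0.83,-0.76,0,0,0,0],[-0.83,-0.76,0,0,0,0],[-0.83,-0.76,0,0,0,0],[-0.83,-0.76,0,0,0,0],[0,0,0,0,0,0],[0,0,0,0,0,0],[0,0,0,0,0,0]]]'
python3 look.py j wrist
python3 - <<'E'
from fit import *
import cv2
im=cv2.imread("pics/j_wrist.png").astype(int)
p=proj("j_wrist",(.4665,-.070,.056)).astype(int); print(p,im[p[1],p[0]])
print("rows",[(r,im[r,p[0]].tolist()) for r in range(p[1]-36,p[1]+37,3)])
print("cols",[(q,im[p[1],q].tolist()) for q in range(p[0]-42,p[0]+43,3)])
m=(np.abs(im-im[p[1],p[0]]).max(2)<25).astype(np.uint8)
n,l,s,c=cv2.connectedComponentsWithStats(cv2.medianBlur(m,5)); k=l[p[1],p[0]]; print(s[k],c[k],ray("j_wrist",*c[k],.056))
E
```

```text
time: 18.18
ee_pos: [0.4671, -0.0683, 0.1613]
tcp_rot: [-180.0, 0.1, 85.5]
wrist_force: [-0.1, 0.4, 0.5]
opening: 0.085
grasp_force: 0.0
{'time': 18.183, 'ee_pos': [0.467, -0.068, 0.161], 'tcp_rot': [-179.958, 0.059, 85.539], 'opening': 0.085}
wrist {'vertical_fov': 67.073, 'cx': 255.701, 'cy': 190.71, 'R': [[0.997, -0.078, -0.001], [-0.074, -0.944, 0.321], [-0.026, -0.32, -0.947]], 't': [-0.472, -0.044, 0.287]}
[254 197] [71 72 75]
rows [(161, [185, 181, 178]), (164, [184, 180, 177]), (167, [175, 171, 167]), (170, [59, 59, 60]), (173, [62, 63, 66]), (176, [73, 74, 77]), (179, [72, 72, 75]), (182, [71, 72, 74]), (185, [69, 70, 74]), (188, [69, 71, 74]), (191, [71, 73, 76]), (194, [71, 72, 75]), (197, [71, 72, 75]), (200, [70, 72, 75]), (203, [70, 71, 75]), (206, [71, 72, 75]), (209, [71, 72, 75]), (212, [100, 103, 108]), (215, [113, 115, 121]), (218, [116, 117, 123]), (221, [118, 120, 126]), (224, [183, 179, 175]), (227, [185, 180, 177]), (230, [185, 180, 178]), (233, [185, 181, 178])]
cols [(212, [127, 123, 119]), (215, [127, 123, 118]), (218, [129, 124, 120]), (221, [126, 123, 118]), (224, [125, 121, 116]), (227, [77, 77, 80]), (230, [73, 74, 79]), (233, [75, 77, 81]), (236, [78, 78, 82]), (239, [77, 78, 82]), (242, [76, 78, 80]), (245, [74, 75, 78]), (248, [72, 74, 77]), (251, [71, 73, 75]), (254, [71, 72, 75]), (257, [71, 73, 75]), (260, [73, 74, 77]), (263, [72, 73, 76]), (266, [72, 73, 77]), (269, [72, 73, 76]), (272, [71, 72, 76]), (275, [91, 93, 98]), (278, [86, 87, 91]), (281, [123, 119, 115]), (284, [127, 123, 119]), (287, [125, 123, 117]), (290, [126, 123, 118]), (293, [126, 123, 119]), (296, [131, 127, 123])]
[ 227  170   53   50 1960] [251.68979592 193.28061224] [ 0.4646 -0.0661  0.056 ]
```

```bash
python3 - <<'E'
from fit import *
for b in [(226,173,279.5,223),(226,171,279.5,223)]: print(fit("j_wrist",b,.023,.056,(.466,-.07)))
E
```

```text
(array([ 0.465 , -0.0711]), array([-0.5, -0.5,  0.4,  0.6]))
(array([ 0.4651, -0.0701]), array([-0.5,  0.3,  0.5, -0.4]))
```

```bash
python3 -m crank '[[[-0.1,-0.12,-0.5,0,0,0],[0,0,-0.9,0,0,0],[0,0,-0.9,0,0,0],[0,0,-0.9,0,0,0],[0,0,-0.7,0,0,0],[0,0,-0.5,0,0,0],[0,0,-0.35,0,0,0],[0,0,-0.2,0,0,0],[0,0,0,0,0,0],[0,0,0,0,0,0],[0,0,0,0,0,0]]]'
python3 -m crank '[[[0,0,0,0,0,0],[0,0,0,0,0,0],[0,0,0,0,0,0],[0,0,0,0,0,0],[0,0,0,0,0,0],[0,0,0,0,0,0],[0,0,0,0,0,0]]]' 0 30
```

```text
time: 19.15
ee_pos: [0.4655, -0.0708, 0.0637]
tcp_rot: [179.9, 0.1, 85.6]
wrist_force: [0.2, 0.3, 0.4]
opening: 0.0853
grasp_force: 0.0
time: 19.73
ee_pos: [0.4653, -0.0708, 0.0635]
tcp_rot: [180.0, 0.1, 85.6]
wrist_force: [-1.1, -0.1, 6.6]
opening: 0.0444
grasp_force: 30.4
```

```bash
python3 -m crank '[[[0.3,0.14,0,0,0,0],[0.5,0.233,0,0,0,0],[0.5,0.233,0,0,0,0],[0.5,0.233,0,0,0,0],[0.5,0.233,0,0,0,0],[0.5,0.233,0,0,0,0],[0.5,0.233,0,0,0,0],[0.5,0.233,0,0,0,0],[0.5,0.233,0,0,0,0],[0.5,0.233,0,0,0,0],[0.5,0.233,0,0,0,0],[0.5,0.233,0,0,0,0],[0.5,0.233,0,0,0,0],[0.5,0.233,0,0,0,0],[0.5,0.233,0,0,0,0],[0.5,0.233,0,0,0,0],[0.27,0.12,0,0,0,0],[0,0,0,0,0,0],[0,0,0,0,0,0],[0,0,0,0,0,0]]]'
python3 look.py k wrist
python3 - <<'E'
from fit import *
import cv2
im=cv2.imread("pics/k_wrist.png").astype(int)[:,:,1]
for z in (.056,.058):
    P=np.array([proj("k_wrist",(.6267+.023*np.cos(t),.0044+.023*np.sin(t),z)) for t in a]);print("disc",z,P.min(0),P.max(0))
P=np.array([proj("k_wrist",(.6267+.026*np.cos(t),.0044+.026*np.sin(t),.04)) for t in a]);print("rim",P.min(0),P.max(0))
print("rows@256",[(r,im[r,256]) for r in range(190,312,2)])
E
```

```text
time: 21.4
ee_pos: [0.6259, 0.0041, 0.0624]
tcp_rot: [-179.9, 0.1, 85.6]
wrist_force: [-0.6, 0.1, -0.3]
opening: 0.0441
grasp_force: 30.7
{'time': 21.4, 'ee_pos': [0.626, 0.004, 0.062], 'tcp_rot': [-179.933, 0.078, 85.555], 'opening': 0.044}
wrist {'vertical_fov': 67.073, 'cx': 255.701, 'cy': 190.71, 'R': [[0.997, -0.078, -0.001], [-0.074, -0.944, 0.322], [-0.026, -0.321, -0.947]], 't': [-0.624, 0.068, 0.221]}
disc 0.056 [211.3 218.6] [300.1 296. ]
disc 0.058 [210.8 220.3] [300.7 298.5]
rim [210.2 201.3] [301.4 282.4]
rows@256 [(190, np.int64(137)), (192, np.int64(137)), (194, np.int64(138)), (196, np.int64(137)), (198, np.int64(137)), (200, np.int64(126)), (202, np.int64(122)), (204, np.int64(135)), (206, np.int64(135)), (208, np.int64(100)), (210, np.int64(55)), (212, np.int64(52)), (214, np.int64(54)), (216, np.int64(54)), (218, np.int64(59)), (220, np.int64(79)), (222, np.int64(85)), (224, np.int64(84)), (226, np.int64(83)), (228, np.int64(83)), (230, np.int64(82)), (232, np.int64(83)), (234, np.int64(81)), (236, np.int64(82)), (238, np.int64(83)), (240, np.int64(83)), (242, np.int64(83)), (244, np.int64(83)), (246, np.int64(83)), (248, np.int64(81)), (250, np.int64(83)), (252, np.int64(82)), (254, np.int64(84)), (256, np.int64(83)), (258, np.int64(83)), (260, np.int64(84)), (262, np.int64(83)), (264, np.int64(83)), (266, np.int64(82)), (268, np.int64(82)), (270, np.int64(83)), (272, np.int64(83)), (274, np.int64(83)), (276, np.int64(84)), (278, np.int64(83)), (280, np.int64(83)), (282, np.int64(84)), (284, np.int64(84)), (286, np.int64(85)), (288, np.int64(86)), (290, np.int64(87)), (292, np.int64(86)), (294, np.int64(104)), (296, np.int64(136)), (298, np.int64(140)), (300, np.int64(185)), (302, np.int64(206)), (304, np.int64(206)), (306, np.int64(206)), (308, np.int64(204)), (310, np.int64(205))]
```

Rim top is at row 201 as predicted, and the disc top spans rows 219–295 as predicted, so it is centred. I'll release and check.

```bash
python3 -m crank '[[[0,0,0,0,0,0],[0,0,0,0,0,0],[0,0,0,0,0,0],[0,0,0,0,0,0],[0,0,0,0,0,0],[0,0,0.5,0,0,0],[0,0,0.9,0,0,0],[0,0,1,0,0,0],[0,0,1,0,0,0],[0,0,1,0,0,0],[0,0,0.9,0,0,0],[0,0,0.9,0,0,0],[0,0,0.9,0,0,0],[0,0,0.5,0,0,0],[0,0,0,0,0,0],[0,0,0,0,0,0],[0,0,0,0,0,0]]]' 1
python3 look.py l wrist top
python3 - <<'E'
from fit import *
import cv2
im=cv2.imread("pics/l_wrist.png").astype(int)[:,:,1]
for n,c in [("w2",(.6333,.084)),("w1",(.6267,.0044)),("w0",(.6202,-.0753))]:
    for z in(.038,.056):
        P=np.array([proj("l_wrist",(c[0]+.023*np.cos(t),c[1]+.023*np.sin(t),z)) for t in a]);print(n,z,P.min(0),P.max(0))
    P=np.array([proj("l_wrist",(c[0]+.026*np.cos(t),c[1]+.026*np.sin(t),.04)) for t in a]);lo=P.min(0);hi=P.max(0);print(" rim",lo,hi)
    u,v=proj("l_wrist",(*c,.038)).astype(int)
    print(" rows",int(lo[1])-6,im[int(lo[1])-6:int(hi[1])+9:1,u].tolist()); print(" cols",int(lo[0])-6,im[v,int(lo[0])-6:int(hi[0])+9].tolist())
E
```

```text
time: 22.87
ee_pos: [0.6262, 0.0043, 0.2137]
tcp_rot: [-179.9, 0.1, 85.6]
wrist_force: [0.8, 0.5, -0.2]
opening: 0.0853
grasp_force: 0.0
{'time': 22.867, 'ee_pos': [0.626, 0.004, 0.214], 'tcp_rot': [-179.911, 0.077, 85.561], 'opening': 0.085}
wrist {'vertical_fov': 67.073, 'cx': 255.701, 'cy': 190.71, 'R': [[0.997, -0.078, -0.002], [-0.073, -0.944, 0.322], [-0.027, -0.321, -0.947]], 't': [-0.624, 0.019, 0.365]}
top {'vertical_fov': 42.646, 'cx': 258.726, 'cy': 193.343, 'R': [[0.001, -0.999, 0.033], [-0.99, -0.006, -0.142], [0.142, -0.032, -0.989]], 't': [-0.026, 0.556, 1.179]}
w2 0.038 [232.7  69.4] [279.5 118.7]
w2 0.056 [231.2  67.9] [280.9 120.4]
 rim [229.4  65.8] [282.7 122. ]
 rows 59 [174, 174, 174, 174, 174, 169, 150, 125, 108, 130, 152, 147, 126, 114, 113, 113, 112, 111, 112, 110, 110, 111, 111, 111, 111, 111, 111, 111, 111, 111, 112, 111, 112, 112, 112, 110, 111, 111, 112, 113, 112, 113, 114, 115, 115, 117, 117, 118, 119, 118, 119, 118, 117, 116, 116, 114, 115, 113, 113, 120, 143, 151, 127, 113, 134, 159, 175, 177, 176, 177, 177, 177]
 cols 223 [176, 176, 175, 176, 170, 154
[... 985 characters left out ...]
0 0.038 [235.7 221.7] [275.3 257.1]
w0 0.056 [234.6 228.8] [276.3 265.6]
 rim [232.9 220. ] [278.  260.2]
 rows 214 [178, 178, 177, 178, 178, 167, 136, 94, 81, 101, 111, 113, 111, 112, 110, 111, 111, 112, 112, 111, 110, 112, 112, 112, 112, 112, 111, 111, 113, 112, 114, 115, 116, 117, 117, 118, 118, 116, 116, 114, 115, 112, 106, 90, 77, 85, 116, 148, 166, 175, 176, 176, 177, 177, 177]
 cols 226 [176, 177, 178, 178, 175, 170, 151, 119, 108, 122, 117, 109, 109, 108, 108, 109, 109, 109, 109, 108, 109, 109, 109, 110, 109, 110, 110, 110, 112, 112, 111, 110, 111, 109, 110, 110, 110, 110, 110, 110, 110, 111, 112, 112, 113, 113, 115, 116, 110, 94, 84, 103, 136, 164, 176, 178, 177, 178, 176, 178, 177]
```

All three discs lie within their rims with a visible gap all round, and each top matches the 2 mm-below-deck height. The arm is clear, so I'm handing in.

```bash
python3 -c "
from workcell import bot;print(bot.job_done())"
```

```text
the job is handed in; nothing more can be done
None
```

I handed the job in at about 23 s: the cap stands in the dish, and both loose discs were slid into the two free wells and lie flat; no verdict was returned, so this rests on my camera checks.

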